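Load the beaker and index the sample slide to its reader

TASK

Stand the glass beaker upright on the round raised stage of the slide's carriage while the carriage is still at its loading end, and let go of it. Then push the carriage along its rail until it clicks into the first station, the one in front of the grey reader head, not the second one beyond it, and leave it resting there with the beaker still standing on the stage. Do not knock the beaker over, and leave the dropper bottle, the glass dish and the roll of tape where they are.

Things in the scene. Friction and masses are not known exactly. Their poses are not given: they have to be found in the camera images.
- beaker: Open clear glass beaker, 50 g, 70 mm tall, about 50 mm across outside at the base and 53 mm (55 mm over the lip) at the rim; walls straight enough to grip from above across the outside at any yaw. Starts upright on the worktop in front of the rail. Origin at the centre of its underside, z up.
- slide_rail: Fixed slide on the worktop: aluminium base 100 mm wide (its x), 372 mm long (its y), 8 mm thick, with a 40 mm wide steel rail on it, top 20 mm up. Origin: centre of the base's underside; z up, +x away from the robot at yaw 0, +y along the rail to the loading end (left from the robot). Two stations, each a pair of small cross ridges on the rail and a black index mark on the near margin.
- carriage (a joint): Travel (m) of the carriage from the loading end (0) to slide_rail's -y, stops at 0 and 0.19; starts within 0 to 0.03. First station 0.100, second 0.180: a spring plunger drops between two ridges. About 0.5 N of friction, 4 N to push in; from 4 mm short of a station it is drawn in and centred within 1 mm; 5 N push it out. Aluminium plate 74 x 150 mm, 0.6 kg, top 38 mm up; cannot lift or turn.
- stage_top (a point): Centre of the top face of the carriage's stage, a flat round grey disc 66 mm in diameter without rim, on a short column at the leading part of the carriage, 56 mm above the worktop. Axes parallel to slide_rail's.
- handle_top (a point): Centre of the top edge of the carriage's black upright handle plate at its trailing end, 106 mm above the worktop, 90 mm behind (+y of slide_rail) the stage centre. The plate is 36 mm wide across the rail, 10 mm thick along it, and stands 64 mm clear above its foot. Push it to -y from behind, or pinch its thickness from above. Axes parallel to slide_rail's.
- reader_station (a point): Fixed point of the slide where stage_top lies when the carriage rests in the first station; slide_rail's axes. The grey reader head (upright box 36 x 60 mm, black-ringed lens facing the rail, top 101 mm above the worktop) is fixed beside the rail here: x = +56 to +95 mm, y = -30 to +30 mm from this point.
- dropper_bottle: Bystander: small clear bottle with black dropper cap, 37 mm across, 102 mm tall, to the right. Origin at the centre of its underside.
- petri_dish: Bystander: flat round glass dish with lid, 64 mm across, 16 mm tall, to the right. Origin at the centre of its underside.
- tape_roll: Bystander: roll of masking tape lying flat, 92 mm across, 19 mm tall, to the left. Origin at the centre of its underside.
Not all that is in view belongs to the job. There is more than one size of the beaker; the job needs the largest.

How it is judged:
By the outcome, as a careful person would: the job done as asked, in the order asked, and still so for the second after the job is handed in, with the robot touching nothing.
It also fails if it takes over 51 s, if anything falls off the work surface, if the arm or the gripper's body presses on something with over 40 N, if the wrist force passes 120 N, or if a joint passes its speed limit or range.

ROBOT

A 6-joint arm with a two-finger parallel gripper is mounted at the origin on a cart in front of the work surface, level with it; the furniture and walls round the work are solid. World frame = base frame: x ahead of the robot, y to its left, z up, the work surface at z = 0. Lengths are in m, angles in degrees, forces in N, time in s.
With the tool pointing down it reaches from about 0.25 to 0.725 m from the base axis. Payload 4 kg.
Tool frame: the origin (TCP) lies at the very end of the fingers, on their centre line; the grasp point (between the pads) lies 19 mm behind it (pinch_z is the distance from the TCP to the grasp point, in m); z points along the fingers, y is the line along which they close (so a half turn about z gives the same grasp; the last joint's range is limited). The gripper opens to 85 mm and grips with 20 to 120 N. Pads are 22 mm wide; open, the fingers measure 114 mm over their backs; the gripper's body (76 mm by 85 mm) begins 54 mm behind the grasp point. The pads swing forward as they close: fully open they stand 13 mm farther back than shut.
Start: joints at [66.406, 13.785, 0.286, 76.501, 0, 90], TCP at [0.2, 0.458, 0.231] pointing down, gripper open.
Joint ranges: [-155.79, 155.79], [-60.16, 107.12], [-62.33, 73.08], [-114, 123.19], [-81.49, 82.49], [-180, 180]. Speed limits (degrees/s): [159.86, 159.86, 180, 180, 180, 180].

INTERFACE

Orientations are given as a 3x3 rotation matrix whose columns are the frame's x, y, z axes.
In Python, from workcell import * gives the robot as it stands.
- The arm moves only by the tool arm_command, never from a script. Its argument "deltas" is a list of rows, each an object with "offset": the shift along the tool's x, y, z in units of 0.4 m (1.0 is 0.4 m), a list of three; "twist": the turn about the tool's z in units of 90 degrees (1.0 is 90 degrees). A call has 1 to 10 rows; each row is the pose to reach, as a shift and turn from the pose commanded when the call began, along the tool's axes at that moment; what a row does not reach only later rows make up. A row lasts 1/8 s, in which the tool goes at most 62.5 mm and 10.7 degrees, less where a joint would pass 70% of its speed; a pose out of reach is approached as far as the arm can. A call with a number of a shift or a turn outside -1 to 1 is refused whole. A call with a gripper value outside its range is refused whole. "claw" is the gripper command: -1 is shut, 1 is fully open, values between are in proportion, set as the call begins (left out, the last holds). The fingers move at their own pace and stop on an object; "force" is the grip in N (left out, the last holds). Time passes only in rows, so rows that repeat a pose let the fingers close. It gives the time, the measured TCP pose, the force, the opening and the grip force at its end, in the units of the state.
- read_state(): the state, without advancing time (a new reading comes with each control period).
- read_camera(name): name is "side" or "top"; returns the picture (384x512x3 uint8, red, green, blue); there is no depth.
- camera_info(name): a dict with "fovy" (degrees; the focal length in pixels is half the picture's height over the tangent of half this angle, whatever the lens; pixels are square), "cx", "cy" (the principal point, pixels), "extrinsics" (4x4, takes a point from camera to world coordinates). Camera axes: x right, y down, z forward; pixel columns grow to the right and rows downward; lengths in m; the calibration is good to about 2 mm. A picture is of the moment at which its call begins. camera_info takes no time and is no camera call.
- finish_job(): hands the job in; it is judged then, once.
Trained networks look in the newest picture that a camera, given by its name, has taken for a name from the list of things; names that differ only in an ending like _2 or _b are one class to them, and where a whole thing is asked for, a point or a joint stands for the part that bears it (a point fixed in the world has none). Each returns a list of dicts, best first, with "conf" (0 to 1); they miss things now and then, are a little off and sometimes report something else, mostly with a low value. They report only what shows in the picture. A call takes as long as a camera call. They do not tell look-alikes from the thing itself.
- masks_of(camera, query): "mask" (384x512 bool, what is visible of it).
- tip_of(camera, query): "point" ([x, y, z] in m, in world coordinates, good to about 4 mm: a listed point, or the origin of a listed thing).
The state is a dict: "time_s": time; "joints": joint angles; "joint_vel": joint speeds; "effort": joint torques, N m; "eef_pos": TCP position; "orientation": TCP orientation; "ft_force": force on the tool from outside, world axes, zero at the start; "torque": the same for the moment, N m; "opening": opening from 0.0 (shut) to 1.0 (fully open); "gripper_force": force on a finger pad.
Only numpy, scipy, OpenCV 4.12 (cv2) and the standard library are available. Lean on these libraries where they do the work, as an engineer would, in place of code of your own. Each camera call takes 0.05 s, during which the arm holds its last target. There are 200 camera calls.

## Working session

There is one attempt and no reset: what is moved stays moved. The work goes in short steps, Python scripts to look and compute and a tool call to move; the robot and the scene stay as the last step left them, time stands still between calls to the robot, and variables do not carry over. Pictures are saved under pics/ and viewed, at most 10 in all, crops included, and the job is handed in when it is done.

Besides the shell and the picture viewer there is one more tool, called after "Emit:" as name([rows], argument=value, ...), one row to a line, values as JSON. arm_command: Moves the arm, as the interface text tells. Its arguments: {"type":"object","properties":{"deltas":{"type":"array","items":{"type":"object","properties":{"offset":{"type":"array","items":{"type":"number","minimum":-1,"maximum":1}},"twist":{"type":"number","minimum":-1,"maximum":1}}}},"claw":{"type":"number"},"force":{"type":"number"}},"required":["deltas"]}

```bash
mkdir -p pics; cat > h.py <<'E'
from workcell import *
import numpy as np, cv2
def cam(n):
    i=camera_info(n); f=192/np.tan(np.radians(i["fovy"])/2); return f,i["cx"],i["cy"],np.array(i["extrinsics"])
def proj(n,p):
    f,cx,cy,E=cam(n); q=np.linalg.inv(E)@np.append(p,1); return np.array([f*q[0]/q[2]+cx,f*q[1]/q[2]+cy])
def ray(n,uv):
    f,cx,cy,E=cam(n); d=E[:3,:3]@np.array([(uv[0]-cx)/f,(uv[1]-cy)/f,1]); return E[:3,3],d/np.linalg.norm(d)
def atz(n,uv,z):
    o,d=ray(n,uv); return o+d*(z-o[2])/d[2]
def tri(u1,u2):
    o1,d1=ray("side",u1);o2,d2=ray("top",u2)
    s=np.linalg.lstsq(np.c_[d1,-d2],o2-o1,rcond=None)[0]; a=o1+s[0]*d1;b=o2+s[1]*d2
    return (a+b)/2,np.linalg.norm(a-b)
E
python3 - <<'E'
from h import *
np.set_printoptions(precision=4,suppress=True)
s=read_state();print(s["time_s"],s["eef_pos"],s["orientation"])
ims=[]
for n in("side","top"):
    im=read_camera(n);cv2.imwrite(f"pics/{n}0.png",im[...,::-1]);ims.append(im)
    print(n,cam(n))
    for q in("beaker","stage_top","handle_top","reader_station","slide_rail","carriage","dropper_bottle","petri_dish","tape_roll"):
        for d in tip_of(n,q)[:3]: print(n,q,round(d["conf"],2),d["point"],proj(n,d["point"]))
print(read_state()["time_s"])
E
```

```text
0.0 [0.1999 0.4576 0.2304] [[-0.9164  0.4003 -0.0009]
 [ 0.4003  0.9164 -0.0019]
 [ 0.     -0.0021 -1.    ]]
side (np.float64(413.43133587526825), 258.43533685945624, 195.0031198711481, array([[ 0.9605, -0.1354,  0.2431,  0.1891],
       [-0.2776, -0.4042,  0.8716, -1.2196],
       [-0.0198, -0.9046, -0.4258,  0.6205],
       [ 0.    ,  0.    ,  0.    ,  1.    ]]))
side beaker 0.89 [0.4326, 0.0253, -0.0045] [229.3308 203.5927]
side beaker 0.64 [0.3654, -0.0608, -0.0071] [214.6253 218.6655]
side beaker 0.63 [0.3636, 0.0933, 0.0009] [205.8368 196.792 ]
side stage_top 0.74 [0.588, -0.0558, 0.0577] [280.2449 190.3415]
side handle_top 0.58 [0.6001, 0.0292, 0.102] [275.5756 168.2152]
side reader_station 0.59 [0.5802, -0.1293, 0.057] [285.5159 200.2024]
side slide_rail 0.86 [0.5856, -0.0937, 0.0018] [283.2775 210.7189]Traceback (most recent call last):
  File "<stdin>", line 9, in <module>
ValueError: it knows: beaker, dropper_bottle, handle_top, petri_dish, reader_station, slide_rail, stage_top, tape_roll
```

View pics/side0.png

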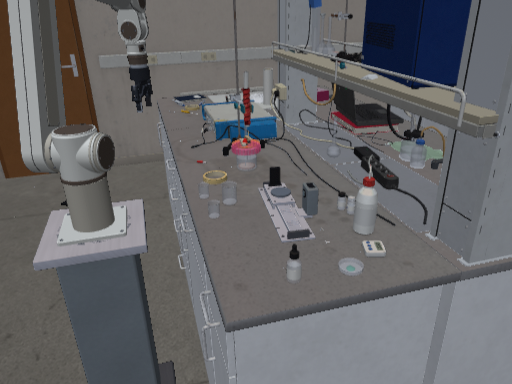

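Side view: three beakers, near (229,193), (204,190) and (214,209). The carriage stage is at about (280,191), the handle at (275,176) and the reader head at (310,199).

```bash
python3 - <<'E'
from h import *
np.set_printoptions(precision=4,suppress=True)
n="top"
im=read_camera(n);cv2.imwrite(f"pics/{n}0.png",im[...,::-1])
print(n,cam(n))
for q in("beaker","stage_top","handle_top","reader_station","slide_rail"):
    for d in tip_of(n,q)[:4]: print(n,q,round(d["conf"],2),d["point"],proj(n,d["point"]))
for n in("side","top"):
  for q in ("beaker","stage_top","slide_rail"):
    for d in masks_of(n,q)[:4]:
        m=d["mask"].astype("uint8"); r=cv2.boundingRect(m); print(n,q,round(d["conf"],2),r,m.sum())
        if n=="top" and q=="slide_rail": print(cv2.minAreaRect(cv2.findNonZero(m)))
E
```

```text
top (np.float64(437.7876404831358), 256.881643647406, 191.2210226017031, array([[ 0.0096, -0.9934,  0.1141,  0.3714],
       [-0.9999, -0.0102, -0.0043, -0.1039],
       [ 0.0055, -0.114 , -0.9935,  1.3071],
       [ 0.    ,  0.    ,  0.    ,  1.    ]]))
top beaker 0.78 [0.432, 0.0199, -0.0016] [213.2118 220.6405]
top beaker 0.6 [0.355, 0.0992, 0.0045] [185.5771 246.4101]
top beaker 0.47 [0.3663, -0.055, -0.0012] [237.9872 243.0496]
top stage_top 0.94 [0.5861, -0.052, 0.0545] [237.3339 166.7375]
top handle_top 0.92 [0.597, 0.0357, 0.1045] [205.2165 159.5061]
top reader_station 0.61 [0.582, -0.1277, 0.0549] [263.4436 168.3828]
top slide_rail 0.85 [0.5873, -0.0915, -0.0014] [251.1153 169.6153]
side beaker 0.63 (220, 181, 18, 25) 391
side beaker 0.62 (207, 200, 13, 19) 219
side beaker 0.54 (198, 183, 11, 17) 146
side stage_top 0.68 (263, 167, 32, 42) 743
side slide_rail 0.77 (259, 166, 60, 77) 2678
top beaker 0.86 (201, 210, 20, 19) 313
top beaker 0.72 (232, 237, 13, 14) 129
top beaker 0.5 (178, 240, 16, 13) 159
top stage_top 0.75 (203, 152, 53, 30) 1277
top slide_rail 0.91 (189, 133, 127, 61) 4662
((253.73251342773438, 159.73434448242188), (126.44761657714844, 55.80691146850586), 6.2710771560668945)
```

View pics/top0.png

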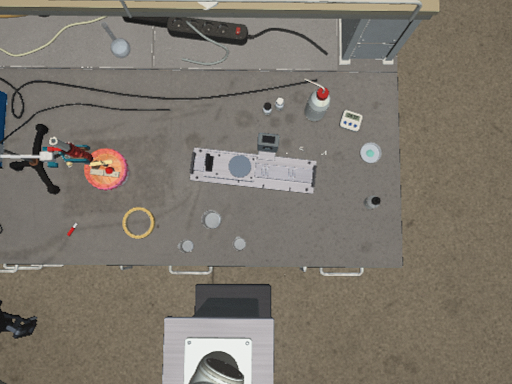

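Top view: the candidates are (212,220), (187,246) and (240,243), and the first looks largest. The stage is at (240,167) and the black handle at (209,161). The rail runs from (191,165) to (316,180) and the reader is at (268,142). I'll check this in a close crop.

```bash
python3 - <<'E'
import cv2
a=cv2.imread("pics/top0.png")[140:260,170:330]; cv2.imwrite("pics/c1.png",cv2.resize(a,(800,600),interpolation=cv2.INTER_CUBIC))
a=cv2.imread("pics/side0.png")[150:246,192:320]; cv2.imwrite("pics/c2.png",cv2.resize(a,(800,600),interpolation=cv2.INTER_CUBIC))
E
```

```text
(no output)
```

View pics/c1.png

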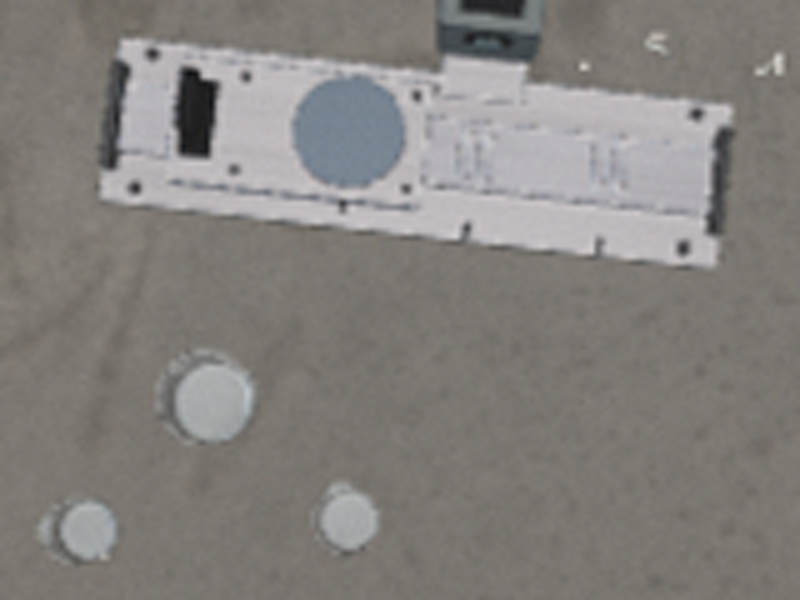

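View pics/c2.png

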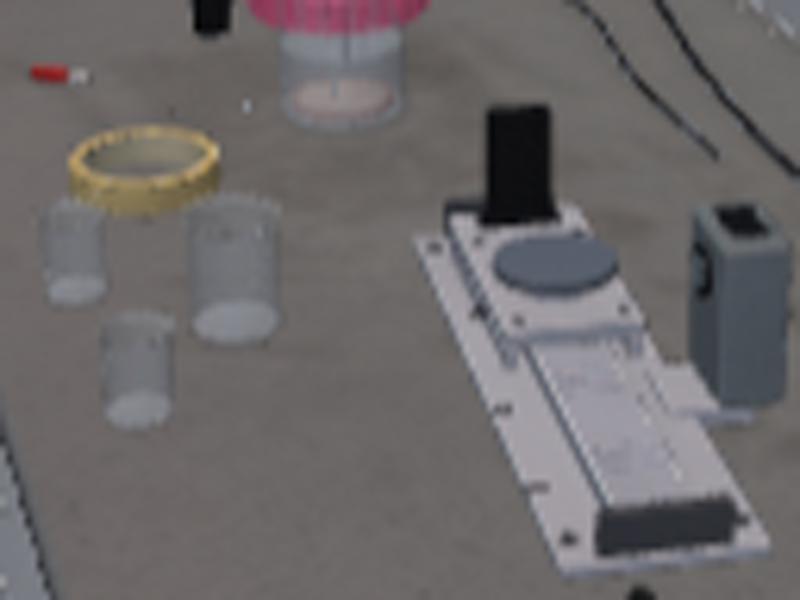

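The choice is the beaker at top (212.6,220.2) and side base (230,201), clearly the largest of the three. Now triangulating.

```bash
python3 - <<'E'
from h import *
np.set_printoptions(precision=4,suppress=True)
T=lambda x,y:np.array([170+(x+.5)/5-.5,140+(y+.5)/5-.5]); S=lambda x,y:np.array([192+(x+.5)/6.25-.5,150+(y+.5)/6.25-.5])
for k,s,t in(("base",S(236,321),T(213,401)),("rim",S(236,203),T(204,396)),("stage",S(556,264),T(349,131)),("handle",S(520,107),T(188,110))):
    print(k,*tri(s,t))
# base width check, index marks & rail edges
print("basew",np.linalg.norm(atz("top",T(173,401),0)-atz("top",T(254,401),0)))
print("stage@56",atz("top",T(349,131),.056),"side",atz("side",S(556,264),.056))
print("base@0",atz("top",T(213,401),.003),atz("side",S(236,321),.003))
c=[atz("top",T(*p),.008) for p in((122,40),(732,105),(717,267),(100,201))]
print(np.array(c),np.mean(c,0))
for a,b in((0,1),(3,2)):
    d=c[a]-c[b];print("yaw",np.degrees(np.arctan2(-d[0],d[1])),np.linalg.norm(d))
for p in((342,207),(466,231),(599,246)):print("mark",atz("top",T(*p),.008))
E
```

```text
base [0.4333 0.0223 0.0069] 0.0015147003212599866
rim [0.4345 0.0202 0.0772] 0.0022330585387675887
stage [ 0.5888 -0.0578  0.0532] 0.0007829726324160524
handle [0.5938 0.0289 0.1079] 0.006569449944712933
basew 0.04827273474929703
stage@56 [ 0.5887 -0.058   0.056 ] side [ 0.5864 -0.0635  0.056 ]
base@0 [0.4343 0.0225 0.003 ] [0.4341 0.0303 0.003 ]
[[ 0.6512  0.0816  0.008 ]
 [ 0.6153 -0.2868  0.008 ]
 [ 0.517  -0.2772  0.008 ]
 [ 0.553   0.0922  0.008 ]] [ 0.5841 -0.0976  0.008 ]
yaw -5.569393515740993 0.37011656522457037
yaw -5.56397204134177 0.3711894159234842
mark [ 0.5508 -0.0527  0.008 ]
mark [ 0.5371 -0.1271  0.008 ]
mark [ 0.5289 -0.2067  0.008 ]
```

Emit:
arm_command([
  {"offset": [-0.1, -0.08, 0.015], "twist": -0.02},
  {"offset": [-0.2, -0.155, 0.035], "twist": -0.04},
  {"offset": [-0.3, -0.23, 0.05], "twist": -0.06},
  {"offset": [-0.4, -0.31, 0.07], "twist": -0.08},
  {"offset": [-0.5, -0.385, 0.09], "twist": -0.1},
  {"offset": [-0.6, -0.46, 0.105], "twist": -0.12},
  {"offset": [-0.7, -0.54, 0.12], "twist": -0.14},
  {"offset": [-0.8, -0.62, 0.14], "twist": -0.16},
  {"offset": [-0.9, -0.69, 0.16], "twist": -0.18},
  {"offset": [-0.97, -0.766, 0.175], "twist": -0.2},
], claw=1, force=20)

```text
time_s: 2.15
eef_pos: [0.4342, 0.0204, 0.1612]
orientation: [[-0.995, 0.097, 0.001], [0.097, 0.995, 0.0], [-0.001, 0.0, -1.0]]
ft_force: [0.6, 0.2, 0.5]
opening: 1.001
gripper_force: 0.0
```

Emit:
arm_command([
  {"offset": [0, 0, 0], "twist": 0},
  {"offset": [0, 0, 0], "twist": 0},
])

```text
time_s: 2.4
eef_pos: [0.4328, 0.0223, 0.1613]
orientation: [[-0.995, 0.098, -0.0], [0.098, 0.995, 0.0], [0.0, 0.0, -1.0]]
ft_force: [-0.0, 0.2, -0.2]
opening: 0.999
gripper_force: 0.0
```

```bash
cat >> h.py <<'E'
np.set_printoptions(precision=4,suppress=True)
def units(target):
    s=read_state();R=np.array(s["orientation"]);d=R.T@(np.array(target)-s["eef_pos"])/.4
    y=R[:,1];print("t",s["time_s"],"pos",s["eef_pos"],"tilt",R[:2,2],"yang",np.degrees(np.arctan2(y[1],y[0])),"open",s["opening"],"F",np.array(s["ft_force"]));print("units",d)
E
python3 - <<'E'
from h import *
units([.433,.022,.025])
im=read_camera("top");cv2.imwrite("pics/t1.png",cv2.resize(im[140:260,170:330,::-1],(800,600),interpolation=cv2.INTER_CUBIC))
im=read_camera("side");cv2.imwrite("pics/s1.png",im[...,::-1])
for n in("side","top"):
  for q in("beaker","stage_top","handle_top","reader_station"):
    for d in tip_of(n,q)[:1]: print(n,q,round(d["conf"],2),d["point"])
E
```

```text
t 2.4 pos [0.4328 0.0223 0.1613] tilt [-0.0005  0.0005] yang 84.37183726839902 open 0.9988977975433248 F [-0.0311  0.1737 -0.1984]
units [-0.0008 -0.0009  0.3408]
side beaker 0.77 [0.367, -0.0592, -0.0027]
side stage_top 0.91 [0.5874, -0.0574, 0.0564]
side handle_top 0.78 [0.5992, 0.0339, 0.1054]
side reader_station 0.84 [0.585, -0.1288, 0.0555]
top beaker 0.47 [0.3682, -0.0517, -0.0014]
top stage_top 0.76 [0.5826, -0.0494, 0.0581]
top handle_top 0.96 [0.6004, 0.0355, 0.1045]
top reader_station 0.79 [0.5796, -0.1291, 0.0549]
```

```bash
python3 - <<'E'
import cv2,numpy as np
a=cv2.imread("pics/t1.png");a=cv2.resize(a,(400,300));b=cv2.imread("pics/s1.png")[120:240,180:340]
cv2.imwrite("pics/m1.png",np.hstack([a,cv2.resize(b,(400,300),interpolation=cv2.INTER_CUBIC)]))
E
```

```text
(no output)
```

View pics/m1.png

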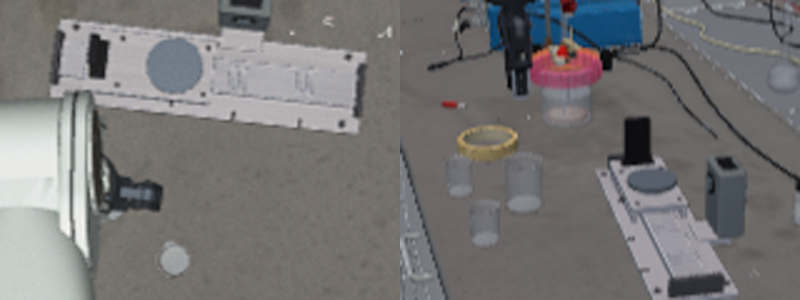

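The mosaic shows the gripper above the large beaker (side crop (515,90)). The stage, the handle and the other beakers haven't moved. Descending.

Emit:
arm_command([
  {"offset": [0, 0, 0.08]},
  {"offset": [0, 0, 0.16]},
  {"offset": [0, 0, 0.22]},
  {"offset": [0, 0, 0.27]},
  {"offset": [0, 0, 0.31]},
  {"offset": [0, 0, 0.335]},
  {"offset": [0, 0, 0.335]},
])

```text
$.deltas[0]: bad value
```

Emit:
arm_command([
  {"offset": [0, 0, 0]},
  {"offset": [0, 0, 0]},
  {"offset": [0, 0, 0]},
  {"offset": [0, 0, 0]},
  {"offset": [0, 0, 0]},
  {"offset": [0, 0, 0]},
], claw=-1, force=20)

```text
$.deltas[0]: bad value
```

Both calls were refused, so twist is needed in every row.

Emit:
arm_command([
  {"offset": [0, 0, 0.08], "twist": 0},
  {"offset": [0, 0, 0.16], "twist": 0},
  {"offset": [0, 0, 0.22], "twist": 0},
  {"offset": [0, 0, 0.27], "twist": 0},
  {"offset": [0, 0, 0.31], "twist": 0},
  {"offset": [0, 0, 0.335], "twist": 0},
  {"offset": [0, 0, 0.335], "twist": 0},
])

```text
time_s: 3.78
eef_pos: [0.4326, 0.0221, 0.0268]
orientation: [[-0.995, 0.097, -0.001], [0.097, 0.995, -0.0], [0.001, -0.0, -1.0]]
ft_force: [0.1, 0.1, -0.8]
opening: 1.003
gripper_force: 0.0
```

Emit:
arm_command([
  {"offset": [0, 0, 0], "twist": 0},
  {"offset": [0, 0, 0], "twist": 0},
  {"offset": [0, 0, 0], "twist": 0},
  {"offset": [0, 0, 0], "twist": 0},
  {"offset": [0, 0, 0], "twist": 0},
  {"offset": [0, 0, 0], "twist": 0},
], claw=-1, force=20)

```text
time_s: 4.53
eef_pos: [0.4339, 0.0223, 0.0281]
orientation: [[-0.995, 0.097, 0.002], [0.097, 0.995, 0.0], [-0.002, 0.001, -1.0]]
ft_force: [-0.4, -0.6, 5.1]
opening: 0.649
gripper_force: 21.0
```

Emit:
arm_command([
  {"offset": [0, 0, -0.05], "twist": 0},
  {"offset": [0, 0, -0.13], "twist": 0},
  {"offset": [0, 0, -0.21], "twist": 0},
  {"offset": [0, 0, -0.28], "twist": 0},
  {"offset": [0, 0, -0.3], "twist": 0},
  {"offset": [0, 0, -0.3], "twist": 0},
])

```text
time_s: 5.28
eef_pos: [0.433, 0.0221, 0.1471]
orientation: [[-0.995, 0.097, 0.0], [0.097, 0.995, -0.0], [-0.0, -0.0, -1.0]]
ft_force: [0.3, 0.7, -1.0]
opening: 0.648
gripper_force: 21.4
```

```bash
python3 - <<'E'
from h import *
units([.587,-.056,.146]);print(read_state()["gripper_force"])
b=read_camera("side")[120:240,180:340,::-1];cv2.imwrite("pics/s2.png",cv2.resize(b,(800,600),interpolation=cv2.INTER_CUBIC))
for d in tip_of("side","beaker"): print(d["conf"],d["point"])
for d in masks_of("side","beaker"): print(d["conf"],cv2.boundingRect(d["mask"].astype("uint8")))
E
```

```text
t 5.275 pos [0.433  0.0221 0.1471] tilt [ 0.0002 -0.0001] yang 84.40637094380382 open 0.6477011449317521 F [ 0.3443  0.6844 -1.0174]
units [-0.4023 -0.1567  0.0027]
21.38918566311986
0.75 [0.4345, 0.0233, 0.1161]
0.69 [0.3654, -0.0625, -0.0038]
0.47 [0.3544, 0.0954, 0.0015]
0.67 (264, 167, 31, 42)
0.66 (219, 149, 16, 24)
0.53 (198, 182, 11, 18)
0.35 (259, 167, 60, 76)
```

View pics/s2.png

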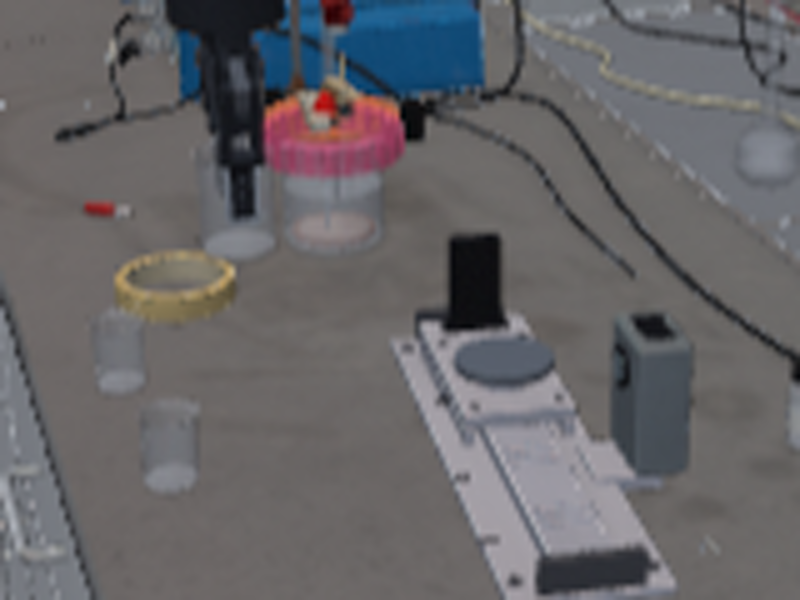

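The beaker hangs upright in the gripper (crop base at about (239,244)), and the scene is otherwise unchanged. Carrying it over the stage.

Emit:
arm_command([
  {"offset": [-0.03, -0.012, 0], "twist": 0},
  {"offset": [-0.08, -0.031, 0], "twist": 0},
  {"offset": [-0.14, -0.055, 0], "twist": 0},
  {"offset": [-0.2, -0.078, 0], "twist": 0},
  {"offset": [-0.26, -0.101, 0], "twist": 0},
  {"offset": [-0.32, -0.125, 0], "twist": 0},
  {"offset": [-0.37, -0.145, 0], "twist": 0},
  {"offset": [-0.402, -0.157, 0], "twist": 0},
  {"offset": [-0.402, -0.157, 0], "twist": 0},
])

```text
time_s: 6.55
eef_pos: [0.5878, -0.0569, 0.146]
orientation: [[-0.995, 0.099, -0.001], [0.099, 0.995, -0.0], [0.001, -0.0, -1.0]]
ft_force: [-0.2, 0.4, -0.4]
opening: 0.649
gripper_force: 21.4
```

Emit:
arm_command([
  {"offset": [0, 0, 0.04], "twist": 0},
  {"offset": [0, 0, 0.08], "twist": 0},
  {"offset": [0, 0, 0.11], "twist": 0},
  {"offset": [0, 0, 0.125], "twist": 0},
  {"offset": [0, 0, 0.125], "twist": 0},
])

```text
time_s: 7.18
eef_pos: [0.5865, -0.0559, 0.0967]
orientation: [[-0.995, 0.097, -0.001], [0.097, 0.995, 0.0], [0.001, -0.0, -1.0]]
ft_force: [0.2, -0.0, -1.4]
opening: 0.646
gripper_force: 21.4
```

```bash
python3 - <<'E'
from h import *
units([.587,-.056,.085])
b=read_camera("side")[140:230,220:340,::-1];b=cv2.resize(b,(400,300),interpolation=cv2.INTER_CUBIC)
t=read_camera("top")[140:230,180:300,::-1];t=cv2.resize(t,(400,300),interpolation=cv2.INTER_CUBIC)
cv2.imwrite("pics/m3.png",cv2.resize(np.hstack([b,t]),(800,300)))
for q in("beaker","stage_top"):
  for d in tip_of("side",q)[:2]: print(d["conf"],d["point"])
E
```

```text
t 7.175 pos [ 0.5865 -0.0559  0.0967] tilt [-0.001   0.0001] yang 84.4144286398799 open 0.6464256137198002 F [ 0.2179 -0.0138 -1.3524]
units [-0.0012 -0.0001  0.0294]
0.72 [0.3602, 0.0914, 0.0011]
0.62 [0.365, -0.06, -0.0036]
0.62 [0.5883, -0.0567, 0.0576]
```

View pics/m3.png

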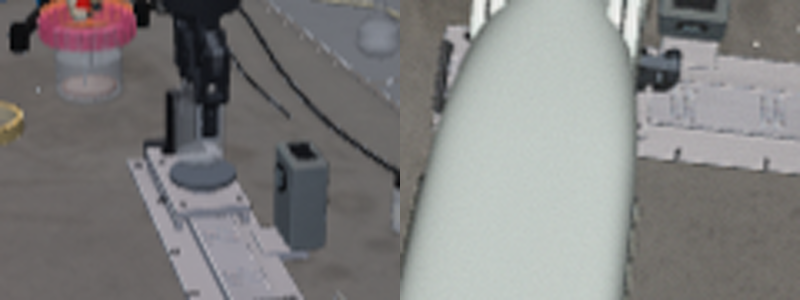

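The beaker is above the stage (left crop, base near (203,150), stage (202,174)). The vertical offset looks a bit large, so I'll zoom in with projected outlines to check.

```bash
python3 - <<'E'
from h import *
im=read_camera("side")[:,:,::-1].copy()
x0,y0,k=255,160,14
b=cv2.resize(im[y0:y0+40,x0:x0+54],None,fx=k,fy=k,interpolation=cv2.INTER_CUBIC)
def circ(c,r,col):
    p=[(proj("side",np.array(c)+[r*np.cos(a),r*np.sin(a),0])-[x0,y0]+.5)*k-.5 for a in np.linspace(0,6.28,60)]
    cv2.polylines(b,[np.array(p,np.int32)],True,col,1)
circ((.5865,-.0559,.056),.033,(0,0,255)); circ((.5865,-.0559,.0690),.025,(0,255,0)); circ((.5865,-.0559,.139),.0265,(0,255,0))
cv2.imwrite("pics/c4.png",b)
E
```

```text
(no output)
```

View pics/c4.png

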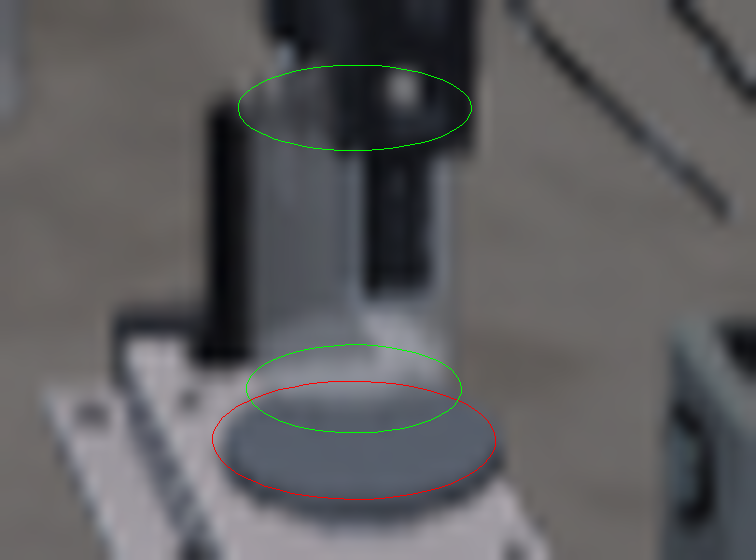

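Beaker and stage line up within a few mm: the image centres are at columns 352 and 362. I'll nudge slightly and lower slowly, watching the force.

Emit:
arm_command([
  {"offset": [-0.003, -0.004, 0.01], "twist": 0},
  {"offset": [-0.003, -0.004, 0.019], "twist": 0},
  {"offset": [-0.003, -0.004, 0.025], "twist": 0},
  {"offset": [-0.003, -0.004, 0.03], "twist": 0},
  {"offset": [-0.003, -0.004, 0.03], "twist": 0},
])

```text
time_s: 8.05
eef_pos: [0.5878, -0.0578, 0.085]
orientation: [[-0.995, 0.097, -0.001], [0.097, 0.995, 0.0], [0.001, -0.0, -1.0]]
ft_force: [0.2, -0.3, -0.8]
opening: 0.651
gripper_force: 21.4
```

Emit:
arm_command([
  {"offset": [0, 0, 0.003], "twist": 0},
  {"offset": [0, 0, 0.003], "twist": 0},
])

```text
time_s: 8.3
eef_pos: [0.5881, -0.0578, 0.0843]
orientation: [[-0.995, 0.097, 0.0], [0.097, 0.995, -0.0], [-0.0, -0.0, -1.0]]
ft_force: [0.2, 1.4, 0.6]
opening: 0.649
gripper_force: 21.4
```

Emit:
arm_command([
  {"offset": [0, 0, 0.003], "twist": 0},
  {"offset": [0, 0, 0.003], "twist": 0},
])

```text
time_s: 8.55
eef_pos: [0.5887, -0.0578, 0.0842]
orientation: [[-0.995, 0.097, 0.002], [0.097, 0.995, -0.0], [-0.002, 0.0, -1.0]]
ft_force: [-1.3, 0.1, 4.8]
opening: 0.65
gripper_force: 21.5
```

Contact came at the predicted height. Releasing and rising.

Emit:
arm_command([
  {"offset": [0, 0, 0], "twist": 0},
  {"offset": [0, 0, 0], "twist": 0},
  {"offset": [0, 0, 0], "twist": 0},
  {"offset": [0, 0, 0], "twist": 0},
], claw=1)

```text
time_s: 9.05
eef_pos: [0.5879, -0.0577, 0.0827]
orientation: [[-0.995, 0.097, -0.0], [0.097, 0.995, 0.0], [0.0, 0.0, -1.0]]
ft_force: [0.3, -0.3, -0.2]
opening: 0.999
gripper_force: 0.0
```

Emit:
arm_command([
  {"offset": [0, 0, -0.04], "twist": 0},
  {"offset": [0, 0, -0.12], "twist": 0},
  {"offset": [0, 0, -0.2], "twist": 0},
  {"offset": [0, 0, -0.25], "twist": 0},
  {"offset": [0, 0, -0.25], "twist": 0},
])

```text
time_s: 9.68
eef_pos: [0.5897, -0.0579, 0.1861]
orientation: [[-0.995, 0.098, 0.006], [0.098, 0.995, -0.001], [-0.006, -0.0, -1.0]]
ft_force: [0.5, 0.4, -0.8]
opening: 1.0
gripper_force: 0.0
```

```bash
python3 - <<'E'
from h import *
im=read_camera("side")[:,:,::-1]
cv2.imwrite("pics/c5.png",cv2.resize(im[145:220,245:345],(800,600),interpolation=cv2.INTER_CUBIC))
for n in("side","top"):
  if n=="top": read_camera(n)
  for q in("beaker","stage_top","handle_top","reader_station"):
    for d in tip_of(n,q)[:3]: print(n,q,round(d["conf"],2),d["point"])
units([.587,.09,.185])
E
```

```text
side beaker 0.77 [0.367, -0.0583, -0.0066]
side beaker 0.58 [0.5897, -0.0562, 0.0549]
side beaker 0.53 [0.3603, 0.0952, 0.0021]
side stage_top 0.82 [0.5856, -0.0565, 0.059]
side handle_top 0.61 [0.5982, 0.0319, 0.1032]
side reader_station 0.64 [0.5796, -0.131, 0.0561]
top stage_top 0.49 [0.5841, -0.0529, 0.0555]
top reader_station 0.91 [0.5814, -0.1289, 0.0578]
top reader_station 0.67 [0.4215, 0.2397, 0.003]
t 10.175 pos [ 0.5878 -0.0578  0.1823] tilt [-0.001   0.0001] yang 84.40440600847639 open 0.9940044766301025 F [-0.0767 -0.614   0.5432]
units [ 0.0379  0.3674 -0.0066]
```

View pics/c5.png

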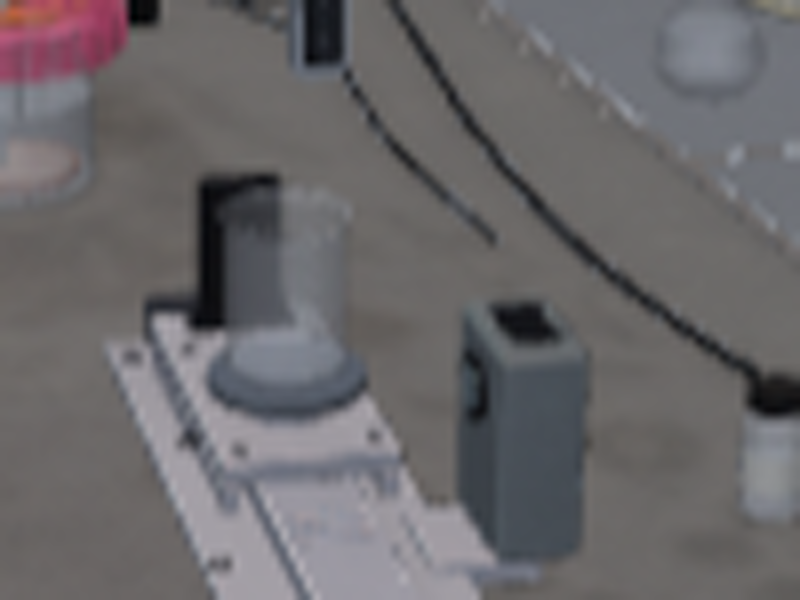

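The beaker stands upright and centred on the stage (crop base (285,360), stage (288,378)). Next: move behind the handle with the fingers shut, then descend.

Emit:
arm_command([
  {"offset": [0, 0.05, 0], "twist": 0},
  {"offset": [0, 0.12, 0], "twist": 0},
  {"offset": [0, 0.2, 0], "twist": 0},
  {"offset": [0, 0.27, 0], "twist": 0},
  {"offset": [0, 0.316, 0], "twist": 0},
  {"offset": [0, 0.316, 0], "twist": 0},
  {"offset": [0, 0.316, 0], "twist": 0},
], claw=-1)

```text
time_s: 11.05
eef_pos: [0.6002, 0.0676, 0.1828]
orientation: [[-0.995, 0.098, -0.0], [0.098, 0.995, -0.0], [0.0, -0.001, -1.0]]
ft_force: [0.6, -1.0, -0.6]
opening: -0.004
gripper_force: 0.0
```

Emit:
arm_command([
  {"offset": [0, 0, 0.05], "twist": 0},
  {"offset": [0, 0, 0.12], "twist": 0},
  {"offset": [0, 0, 0.19], "twist": 0},
  {"offset": [0, 0, 0.245], "twist": 0},
  {"offset": [0, 0, 0.268], "twist": 0},
  {"offset": [0, 0, 0.268], "twist": 0},
  {"offset": [0, 0, 0.268], "twist": 0},
])

```text
time_s: 11.92
eef_pos: [0.6012, 0.0678, 0.0769]
orientation: [[-0.995, 0.098, 0.002], [0.098, 0.995, 0.0], [-0.002, 0.0, -1.0]]
ft_force: [0.1, 0.7, 0.7]
opening: -0.002
gripper_force: 0.0
```

Emit:
arm_command([
  {"offset": [0, -0.008, 0], "twist": 0},
  {"offset": [0, -0.016, 0], "twist": 0},
  {"offset": [0, -0.024, 0], "twist": 0},
  {"offset": [0, -0.03, 0], "twist": 0},
  {"offset": [0, -0.036, 0], "twist": 0},
  {"offset": [0, -0.042, 0], "twist": 0},
  {"offset": [0, -0.049, 0], "twist": 0},
  {"offset": [0, -0.057, 0], "twist": 0},
  {"offset": [0, -0.065, 0], "twist": 0},
  {"offset": [0, -0.073, 0], "twist": 0},
])

```text
time_s: 13.18
eef_pos: [0.5974, 0.0388, 0.0757]
orientation: [[-0.995, 0.097, -0.0], [0.097, 0.995, 0.0], [0.0, 0.0, -1.0]]
ft_force: [1.0, 1.7, -0.2]
opening: -0.003
gripper_force: 0.9
```

Emit:
arm_command([
  {"offset": [0, -0.008, 0], "twist": 0},
  {"offset": [0, -0.016, 0], "twist": 0},
  {"offset": [0, -0.024, 0], "twist": 0},
  {"offset": [0, -0.032, 0], "twist": 0},
  {"offset": [0, -0.04, 0], "twist": 0},
  {"offset": [0, -0.048, 0], "twist": 0},
  {"offset": [0, -0.056, 0], "twist": 0},
  {"offset": [0, -0.064, 0], "twist": 0},
  {"offset": [0, -0.072, 0], "twist": 0},
  {"offset": [0, -0.077, 0], "twist": 0},
])

```text
time_s: 14.42
eef_pos: [0.5944, 0.008, 0.0757]
orientation: [[-0.995, 0.098, -0.0], [0.098, 0.995, -0.0], [0.0, -0.0, -1.0]]
ft_force: [-1.6, 0.3, -0.5]
opening: 0.001
gripper_force: 0.4
```

```bash
python3 - <<'E'
from h import *
for n in("side","top"):
  read_camera(n)
  for q in("beaker","stage_top","handle_top","reader_station"):
    for d in tip_of(n,q)[:3]:
      if d["point"][0]>.5: print(n,q,round(d["conf"],2),d["point"])
units([.5816,-.129+.0895,.075])
E
```

```text
side beaker 0.93 [0.5847, -0.1026, 0.0531]
side stage_top 0.86 [0.5834, -0.0999, 0.0574]
side handle_top 0.96 [0.5938, -0.0149, 0.1065]
side reader_station 0.97 [0.5826, -0.1313, 0.0567]
side reader_station 0.45 [0.5879, -0.0927, 0.002]
top beaker 0.64 [0.5813, -0.1018, 0.0526]
top stage_top 0.72 [0.5797, -0.0972, 0.0572]
top handle_top 0.62 [0.5938, -0.0127, 0.1064]
top handle_top 0.18 [0.5804, -0.0976, 0.0548]
top reader_station 0.69 [0.58, -0.1294, 0.0557]
t 14.925 pos [0.5946 0.0083 0.0757] tilt [ 0.0002 -0.0001] yang 84.40959197567702 open 0.0038232627217685443 F [-0.2748 -0.2203  0.8404]
units [ 0.0206 -0.1221  0.0019]
```

Emit:
arm_command([
  {"offset": [0, -0.008, 0], "twist": 0},
  {"offset": [0, -0.016, 0], "twist": 0},
  {"offset": [0, -0.024, 0], "twist": 0},
  {"offset": [0, -0.031, 0], "twist": 0},
  {"offset": [0, -0.038, 0], "twist": 0},
  {"offset": [0, -0.045, 0], "twist": 0},
  {"offset": [0, -0.05, 0], "twist": 0},
])

```text
time_s: 15.8
eef_pos: [0.5927, -0.0101, 0.0758]
orientation: [[-0.995, 0.097, 0.0], [0.097, 0.995, 0.004], [-0.0, 0.004, -1.0]]
ft_force: [0.7, 8.8, 0.7]
opening: 0.004
gripper_force: 4.4
```

Emit:
arm_command([
  {"offset": [0, -0.002, 0], "twist": 0},
  {"offset": [0, -0.005, 0], "twist": 0},
])

```text
time_s: 16.05
eef_pos: [0.5926, -0.0103, 0.0758]
orientation: [[-0.995, 0.095, 0.001], [0.095, 0.995, 0.007], [-0.0, 0.007, -1.0]]
ft_force: [1.4, 12.6, 0.9]
opening: -0.001
gripper_force: 6.0
```

Emit:
arm_command([
  {"offset": [0, -0.002, 0], "twist": 0},
  {"offset": [0, -0.005, 0], "twist": 0},
])

```text
time_s: 16.3
eef_pos: [0.5921, -0.016, 0.0757]
orientation: [[-0.995, 0.097, -0.0], [0.097, 0.995, -0.001], [0.0, -0.001, -1.0]]
ft_force: [0.1, -0.2, 0.1]
opening: -0.0
gripper_force: 0.2
```

```bash
python3 - <<'E'
from h import *
for n in("side","top"):
  read_camera(n)
  for q in("stage_top","handle_top","reader_station"):
    for d in tip_of(n,q)[:1]:
      print(n,q,round(d["conf"],2),d["point"])
units([.5816,-.129+.0895,.075])
E
```

```text
side stage_top 0.79 [0.5814, -0.1265, 0.0586]
side handle_top 0.67 [0.5947, -0.0335, 0.1047]
side reader_station 0.74 [0.5794, -0.1277, 0.0586]
top stage_top 0.88 [0.5766, -0.1264, 0.0561]
top handle_top 0.67 [0.589, -0.0384, 0.1063]
top reader_station 0.66 [0.5813, -0.1282, 0.0555]
t 16.7 pos [ 0.5921 -0.0159  0.0757] tilt [-0.0001 -0.0002] yang 84.3834888792533 open 0.00027828572279668256 F [ 0.1053 -0.5854  0.0092]
units [ 0.0203 -0.0614  0.0017]
```

The force peaked and then dropped to zero with the stage at the reader, so it clicked in. Backing off, rising and moving clear to look.

Emit:
arm_command([
  {"offset": [0, 0.02, 0], "twist": 0},
  {"offset": [0, 0.06, 0], "twist": 0},
  {"offset": [0, 0.1, 0], "twist": 0},
  {"offset": [0, 0.12, -0.08], "twist": 0},
  {"offset": [0, 0.12, -0.18], "twist": 0},
  {"offset": [0, 0.18, -0.28], "twist": 0},
  {"offset": [0.05, 0.3, -0.28], "twist": 0},
  {"offset": [0.1, 0.42, -0.28], "twist": 0},
  {"offset": [0.15, 0.55, -0.28], "twist": 0},
  {"offset": [0.15, 0.55, -0.28], "twist": 0},
])

```text
time_s: 17.95
eef_pos: [0.5522, 0.2142, 0.1877]
orientation: [[-0.996, 0.09, -0.0], [0.09, 0.996, 0.001], [0.0, 0.001, -1.0]]
ft_force: [0.2, -0.0, -1.1]
opening: -0.0
gripper_force: 0.0
```

```bash
python3 - <<'E'
from h import *
b=read_camera("side")[145:235,235:355,::-1];t=read_camera("top")[130:220,185:305,::-1]
cv2.imwrite("pics/f.png",np.hstack([cv2.resize(i,(400,300),interpolation=cv2.INTER_CUBIC) for i in(b,t)]))
for n in("side","top"):
  for q in("stage_top","handle_top","reader_station","beaker"):
    for d in tip_of(n,q)[:3]:
      if d["point"][0]>.5: print(n,q,round(d["conf"],2),d["point"])
units([0,0,0])
E
```

```text
side stage_top 0.92 [0.5817, -0.1294, 0.0579]
side handle_top 0.79 [0.5925, -0.0422, 0.1031]
side reader_station 0.58 [0.5811, -0.1297, 0.0564]
side beaker 0.85 [0.5822, -0.1288, 0.0542]
top stage_top 0.77 [0.5763, -0.1261, 0.055]
top handle_top 0.7 [0.5906, -0.0392, 0.1071]
top handle_top 0.47 [0.5871, -0.0905, -0.0013]
top reader_station 0.64 [0.5785, -0.1292, 0.0566]
top beaker 0.71 [0.5812, -0.131, 0.0584]
t 18.45 pos [0.5542 0.2083 0.1877] tilt [-0.     -0.0001] yang 84.31077773420489 open 0.003353223864064844 F [ 0.1754 -0.0638  0.6677]
units [ 1.327  -0.6555  0.4693]
```

View pics/f.png

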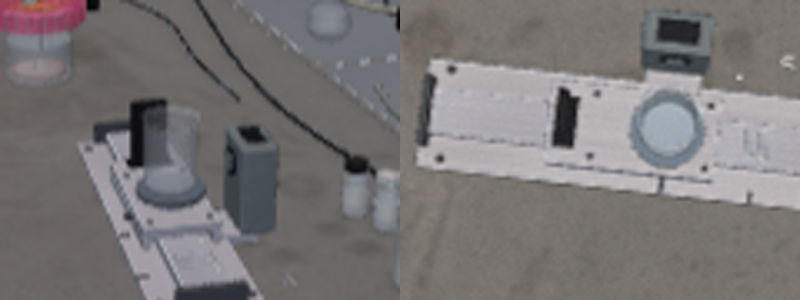

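The beaker stands on the stage in front of the reader (top crop (668,128)). The carriage pointer lines up with the first index mark at (660,183), and the second mark lies beyond at (750,197).

```bash
python3 -c "
from workcell import *
print(finish_job())"
```

```text
the job is handed in; nothing more can be done
None
```

I handed the job in at about 18.5 s of the 51 s allowed: the largest beaker stands upright on the stage, the carriage has clicked into the first station in front of the reader, and the arm is clear.

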